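# Tare the weighing dish and weigh the copper slug

### The arm

A 6-joint arm with a two-finger parallel gripper is mounted at the origin on the work surface. World frame = base frame: x ahead of the robot, y to its left, z up, the work surface at z = 0. Lengths are in m, angles in rad, forces in N, time in s.
With the tool pointing down it reaches from about 0.375 to 0.925 m from the base axis. Payload 5.7 kg.
Tool frame: the origin (TCP) lies midway between the tips of the shut fingers; the grasp point (between the pads) lies 19 mm behind it; z points along the fingers, y is the line along which they close (so a half turn about z gives the same grasp; the last joint's range is limited). The gripper opens to 88 mm and grips with 3 to 60 N. Pads are 20 mm wide; open, the fingers measure 115 mm over their backs; the gripper's body (75 mm by 178 mm) begins 61 mm behind the grasp point.
Start: joints at [1.165, 0.359, 1.51, -0, 1.272, -0.115], TCP at [0.172, 0.575, 0.223] pointing down, gripper open.
Joint ranges: [-2.97, 2.97], [-1.01, 2.36], [0.21, 2.38], [-0.96, 4.11], [0.2, 2.71], [-2.98, 2.98]. Speed limits (rad/s): [2.39, 2.39, 3.14, 3.14, 3.14, 3.14].

### API

Orientations are given as a unit quaternion [x, y, z, w].
In Python, from workcell import ctrl gives the robot as it stands.
- The arm moves only by the tool step_arm, never from a script. Its argument "plan" is a list of rows, each an object with "jaw": the closure, from -1 (fully open) to 1 (shut); "delta_pos": the shift along the tool's x, y, z in normalised numbers (1 is 0.8 m), a list of three; "turn": the turn, a rotation vector about the tool's x, y, z in shares of 360 degrees (1.0 is 360 degrees), a list of three. A call has 1 to 20 rows; each row is the pose to reach, as a shift and turn from the pose commanded when the call began, along the tool's axes at that moment; what a row does not reach only later rows make up. A row lasts 1/10 s, in which the tool goes at most 50 mm and 8.59 degrees, less where a joint would pass 70% of its speed; a pose out of reach is approached as far as the arm can. A shift or turn number past 1, either way, is cut back to 1. A call with a gripper value outside its range is refused whole. The fingers move at their own pace and stop on an object; "newtons" is the grip in N (left out, the last holds). Time passes only in rows, so rows that repeat a pose let the fingers close. It gives the time, the measured TCP pose, the force, the opening and the grip force at its end, in the units of the state.
- ctrl.get_state(): the state, without advancing time (a new reading comes with each control period).
- ctrl.camera(name): name is "side" or "top" or "wrist"; returns (picture, depth): 384x512x3 uint8, red, green, blue; 384x512 float32, m along the optical axis (not along the pixel's ray), 0 where there is no reading.
- ctrl.get_calibration(name): a dict with "mtx" (3x3 intrinsics, pixels), "extrinsics" (4x4, takes a point from world to camera coordinates); the wrist camera has in their place "T_tool_cam" (4x4, takes a point from camera to tool coordinates, whose origin is the TCP and whose axes are the flange's). Camera axes: x right, y up, looking along -z (the intrinsics and any distortion apply to the point x, -y, -z); pixel columns grow to the right and rows downward; lengths in m; the calibration is good to about 2 mm. A picture is of the moment at which its call begins: read the wrist's pose just before it. get_calibration takes no time and is no camera call.
- ctrl.hand_in(): hands the job in; it is judged then, once.
The state is a dict: "time": time; "joints": joint angles; "dq": joint speeds; "joint_torque": joint torques, N m; "tool_pos": TCP position; "ee_rot": TCP orientation; "contact_force": force on the tool from outside, world axes, zero at the start; "ft_torque": the same for the moment, N m; "gripper_width": finger opening in m; "grip_force": force on a finger pad.
Only numpy, scipy, OpenCV 4.12 (cv2) and the standard library are available. Lean on these libraries where they do the work, as an engineer would, in place of code of your own. Each camera call takes 0.05 s, during which the arm holds its last target. There are 200 camera calls.

### The job

Weigh out the copper slug on the balance: seat the empty metal dish fully down and level in the round holder on the pan and let go of it, feeling for the seat because the holder sits loosely and is not exactly where it is measured. Then press the long tare key fully down and hold it for a second, let it come up, and lower the slug into the dish. Be gentle: never push the sprung pan near the end of its travel, lean hard on the keys or knock the bottles and the beaker.

Things in the scene. Friction and masses are not known exactly. Their poses are not given: they have to be found in the camera images.
- balance: laboratory balance, fixed: white housing 300 (x) x 200 (y) x 57 mm high, keys and display at its front (-x of its own frame, turned at most 0.3 rad from the robot's), round steel pan of 130 mm diameter to the rear. Origin: centre of its underside, on the bench; z up. The display bezel (x -99 to -45 mm, y +-65 mm) is 63.5 mm high.
- pan_nominal (a point): nominal centre of the seat for the dish, on the holder's floor: 50 mm behind (+x of) the balance's centre, 72 mm above the bench, fixed to the housing. Holder and pan sit loosely on their carrier: the true seat centre is up to 6 mm from this point along the balance's x and up to 6 mm along its y, and stays there unless shoved sideways with over 8 N.
- pan (a joint): how far pan and holder are pressed down on the overload spring, m: 0 unloaded, 1 mm per 3 N, damaged past 4 mm (12 N), end stop 6 mm. The holder is an aluminium cup on the pan: recess 67 mm across, flat floor, square-edged rim 6 mm above the floor, 75 mm outside. An off-centre dish hangs up on the rim at the side to which it is off and is pushed up there (felt as a moment).
- tare_key (a point): centre of the top face of the tare key at rest, fixed to the housing: 122 mm in front of (-x of) the balance's centre on its midline, 63 mm above the bench. The key is a long grey bar, 24 (x) x 50 mm (y), standing 6 mm proud of the housing; the small round keys beside it are flush and do nothing here.
- tare (a joint): travel of the tare key, m: 0 up, 0.004 fully down (its stop). It starts to give at 1.6 N and reaches its stop at 6 N; it springs back. The balance tares when the key is held more than 2.5 mm down for half a second.
- dish: the empty weighing dish: round steel dish with upright wall, 64 mm outer diameter, 26 mm high, wall 2.5 mm, floor 3 mm thick, 1 mm bevel around its foot (62 mm across at the very bottom), about 120 g. Origin: centre of its underside, z up through its mouth. It starts on the bench to one side of the balance.
- tray: white plastic sample tray on the bench at the other side of the balance, fixed, 110 x 110 mm, walls 8 mm high, floor 4 mm thick. Origin: centre of its underside.
- slug: the copper slug: plain solid metal cylinder, 20 mm diameter, 36 mm high, about 100 g, standing upright in the tray. Origin: centre of its lower end.
- slug_center (a point): centre of the copper slug, 18 mm above its origin.
- white_bottle: white plastic reagent bottle with black cap, 72 mm diameter, 150 mm high, standing beside the work: leave it alone. Origin: centre of its underside.
- amber_bottle: amber glass reagent bottle with black cap, 72 mm diameter, 150 mm high, standing beside the work: leave it alone. Origin: centre of its underside.
- beaker: white ceramic beaker, 60 mm diameter at the mouth, 60 mm high, on the bench to the robot's left: leave it alone. Origin: centre of its underside.
There are look-alikes about, which are no part of the job. There is more than one size of the dish; the job needs the largest.

How it is judged:
By the outcome, as a careful person would: the job done as asked, in the order asked, and still so for the second after the job is handed in, with the robot touching nothing.
It also fails if it takes over 72 s, if anything falls off the work surface, if the arm or the gripper's body presses on something with over 40 N, if the wrist force passes 120 N, or if a joint passes its speed limit or range.

## Working session

There is one attempt and no reset: what is moved stays moved. The work goes in short steps, Python scripts to look and compute and a tool call to move; the robot and the scene stay as the last step left them, time stands still between calls to the robot, and variables do not carry over. Pictures are saved under pics/ and viewed, at most 10 in all, crops included, and the job is handed in when it is done.

Besides the shell and the picture viewer there is one more tool, called after "Emit:" as name([rows], argument=value, ...), one row to a line, values as JSON. step_arm: Moves the arm, as the interface text tells. Its arguments: {"type":"object","properties":{"plan":{"type":"array"},"newtons":{"type":"number"}},"required":["plan"]}

```bash
mkdir -p pics; ls
cat > h.py <<'E'
import numpy as np, cv2
from workcell import ctrl
from scipy.spatial.transform import Rotation as R
def cloud(name):
    s=ctrl.get_state(); im,d=ctrl.camera(name); c=ctrl.get_calibration(name)
    K=np.array(c['mtx'])
    if 'extrinsics' in c: T=np.linalg.inv(np.array(c['extrinsics']))
    else:
        W=np.eye(4); W[:3,:3]=R.from_quat(s['ee_rot']).as_matrix(); W[:3,3]=s['tool_pos']
        T=W@np.array(c['T_tool_cam'])
    v,u=np.mgrid[:384,:512]
    P=np.stack([(u-K[0,2])/K[0,0]*d,-(v-K[1,2])/K[1,1]*d,-d],-1)
    P=P@T[:3,:3].T+T[:3,3]; P[d==0]=np.nan
    return im,P,s
E
python3 - <<'E'
from h import *
for n in('top','side'):
    im,P,s=cloud(n); np.save(f'pics/{n}.npy',P); np.save(f'pics/{n}_im.npy',im)
    cv2.imwrite(f'pics/{n}0.png',cv2.resize(im[...,::-1],(768,576)))
    c=ctrl.get_calibration(n); print(n,{k:np.round(v,3).tolist() for k,v in c.items()})
print(s); c=ctrl.get_calibration('wrist'); print(c)
E
```

```text
pics
top {'mtx': [[400.174, 0.0, 258.267], [0.0, 400.174, 189.768], [0.0, 0.0, 1.0]], 'extrinsics': [[-0.03, -1.0, 0.011, 0.009], [0.996, -0.028, 0.088, -0.478], [-0.088, 0.014, 0.996, -1.202], [0.0, 0.0, 0.0, 1.0]]}
side {'mtx': [[452.741, 0.0, 252.638], [0.0, 452.741, 189.495], [0.0, 0.0, 1.0]], 'extrinsics': [[0.961, -0.278, 0.009, -0.442], [0.168, 0.605, 0.778, -0.133], [-0.222, -0.746, 0.628, -1.309], [0.0, 0.0, 0.0, 1.0]]}
{'time': 0.05, 'joints': array([ 1.16493134e+00,  3.59448148e-01,  1.51137156e+00, -5.81815743e-05,
        1.27247976e+00, -1.15079994e-01]), 'dq': array([-5.72088038e-04, -8.72122996e-04,  2.93024437e-04, -4.82308647e-05,
        6.29761278e-04, -2.13143120e-03]), 'joint_torque': array([ 8.04051415e-04, -5.16806853e+01, -2.71684116e+01,  6.80393307e-02,
        2.73968303e-02, -8.69997876e-06]), 'tool_pos': array([0.17178069, 0.57420568, 0.22186659]), 'ee_rot': array([ 1.44872261e-01,  9.89449998e-01, -8.31783158e-04, -1.92924071e-04]), 'contact_force': array([-0.55884067,  0.71577907,  0.45918615]), 'ft_torque': array([-0.01510868,  0.02862453,  0.04147586]), 'grip_force': 0.0, 'gripper_width': 0.08812195729727651}
{'mtx': array([[300.05412974,   0.        , 255.48379573],
       [  0.        , 300.05412974, 192.18886718],
       [  0.        ,   0.        ,   1.        ]]), 'T_tool_cam': array([[-1.19139435e-03,  9.67181053e-01,  2.54085402e-01,
         6.92796835e-02],
       [ 9.99999210e-01,  1.05029086e-03,  6.90995953e-04,
         1.16458254e-03],
       [ 4.01454618e-04,  2.54086025e-01, -9.67181540e-01,
        -1.62004871e-01],
       [ 0.00000000e+00,  0.00000000e+00,  0.00000000e+00,
         1.00000000e+00]])}
```

View pics/top0.png

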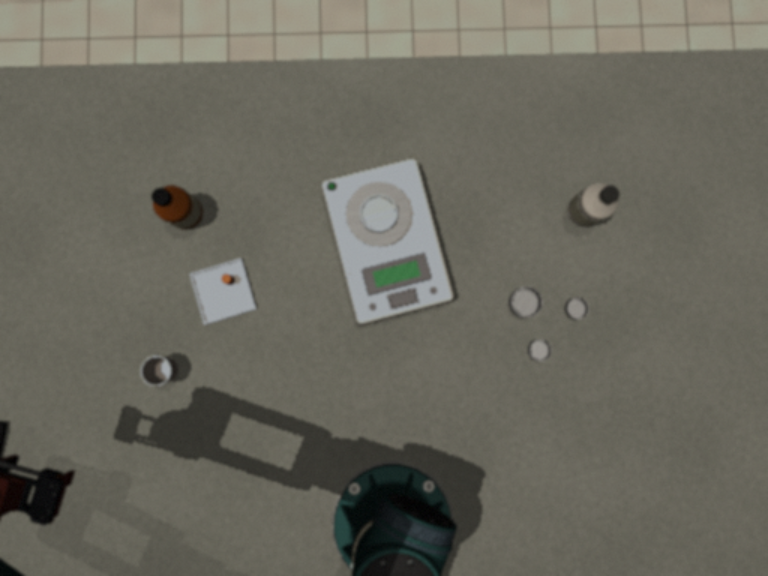

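View pics/side0.png

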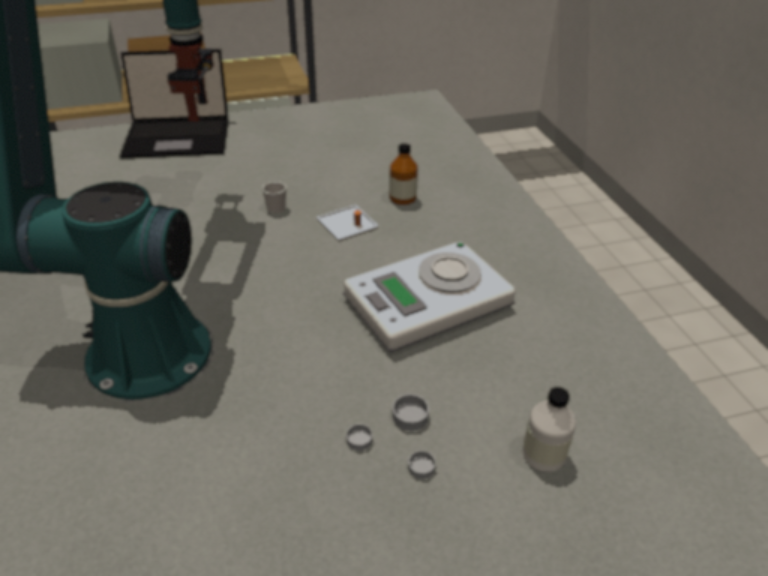

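Top view (768x576): three dishes, at (525,302), which is the largest, (576,308) and (539,350). The balance is centred near (388,240), its holder is at (380,214), the slug is at (228,279) in the tray, the bottles are at (172,203) and (598,203), and the beaker is at (157,370). Next I measure these and enlarge the dishes.

```bash
cat > m.py <<'E'
from h import *
P=np.load('pics/top.npy'); im=np.load('pics/top_im.npy')
def at(c,r,w,lo,hi):  # points in a window (768 px coords) with height range
    u,v,w=int(c/1.5),int(r/1.5),int(w/1.5)
    q=P[v-w:v+w+1,u-w:u+w+1].reshape(-1,3); return q[(q[:,2]>lo)&(q[:,2]<hi)]
for n,c,r in(('A',525,302),('B',576,308),('C',539,350)):
    q=at(c,r,24,.010,.05); p=q[:,:2].astype(np.float32)
    (cx,cy),rad=cv2.minEnclosingCircle(p); print(n,len(q),cx,cy,2*rad,np.percentile(q[:,2],[5,50,95]))
    f=at(c,r,6,-.01,.05); print('  floor z',np.median(f[:,2]))
q=at(388,240,100,.045,.09)
rect=cv2.minAreaRect(q[:,:2].astype(np.float32)); print('balance',rect,np.percentile(q[:,2],[5,50,95]))
q=at(228,279,14,.025,.06); print('slug',len(q),q.mean(0),q.max(0),q.min(0))
q=at(222,290,45,.006,.06); print('tray',cv2.minAreaRect(q[:,:2].astype(np.float32)))
q=at(380,214,40,.066,.1); print('pan',len(q),np.percentile(q[:,2],[5,25,50,75,95]))
print('bench z',np.nanmedian(at(480,400,20,-.1,.1)[:,2]))
for n,c,r in(('amber',172,203),('white',598,203),('beaker',157,370)):
    q=at(c,r,35,.02,.2); print(n,q.min(0),q.max(0))
cv2.imwrite('pics/dishcrop.png',cv2.resize(im[180:250,325:410,::-1],(680,560),interpolation=cv2.INTER_CUBIC))
E
python3 m.py
```

```text
A 106 0.43615254759788513 -0.28595349192619324 0.0652347132563591 [0.01293408 0.02471004 0.03012554]
  floor z 0.003263329792999592
B 49 0.42086324095726013 -0.3915971517562866 0.04625586047768593 [0.01192429 0.01687795 0.02230627]
  floor z 0.0027002867181946666
C 46 0.33725106716156006 -0.31058913469314575 0.04531296715140343 [0.01046807 0.01739994 0.02306499]
  floor z 0.0027266821689928555
balance ((0.5671628713607788, -0.0063181072473526), (0.30051231384277344, 0.2001972496509552), 13.022130012512207) [0.05312274 0.05909588 0.07331679]
slug 40 [0.49887755 0.31694429 0.03923825] [0.50915992 0.32622611 0.04801398] [0.49047282 0.30833055 0.02565282]
tray ((0.47605985403060913, 0.3328953981399536), (0.18833965063095093, 0.16845238208770752), 2.376373052597046)
pan 1405 [0.06700092 0.06902911 0.07092554 0.07303225 0.07778506]
bench z 0.0005593708879372272
amber [0.60713095 0.37247107 0.02019101] [0.67792163 0.44323764 0.15487913]
white [ 0.58930653 -0.45430012  0.02009589] [ 0.65882805 -0.38423472  0.15588351]
beaker [0.2939997  0.41919354 0.02003599] [0.34931576 0.48009258 0.06557822]
```

View pics/dishcrop.png

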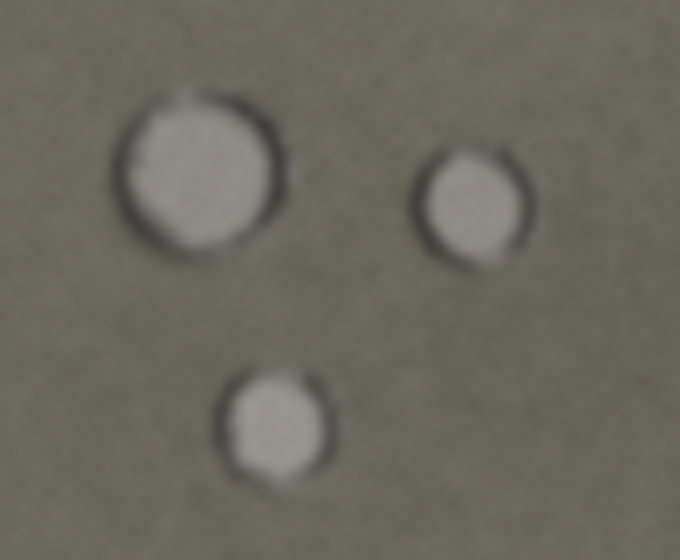

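The crop shows the largest dish at upper left, crop (195,172), 65 mm measured. The other two, at (473,207) and (273,430), are 46 mm look-alikes, so A at (0.436,-0.286) is the one. The balance measures 300x200 mm with yaw +13°, which agrees with the given size.

```bash
cat >> h.py <<'E'
B=np.array([.5672,-.0063]); YAW=np.radians(13.02)
c,s_=np.cos(YAW),np.sin(YAW)
RT=np.array([[-c,-s_,0],[-s_,c,0],[0,0,-1.]])  # tool axes as columns: x=-bal x, y=bal y, z down
def go(x,y,z,Rt=RT):
    s=ctrl.get_state(); Rc=R.from_quat(s['ee_rot']).as_matrix()
    d=Rc.T@(np.array([x,y,z])-s['tool_pos']); t=R.from_matrix(Rc.T@Rt).as_rotvec()
    print('t',round(s['time'],2),'delta',d.round(4),'turn',t.round(4))
def bal(bx,by): return B+np.array([c*bx-s_*by,s_*bx+c*by])
E
sed -i 's/^RT=.*/RT=np.array([[-c,-s_,0],[-s_,c,0],[0,0,-1.]]).copy()/' h.py
python3 - <<'E'
from h import *
print(np.linalg.det(RT),bal(.05,0),bal(-.122,0)); go(*bal(.05,0),.235)
E
```

```text
1.0 [0.61591457 0.00496456] [ 0.44833644 -0.03378552]
t 0.1 delta [-0.5887 -0.4181 -0.0125] turn [-0.0015 -0.0006 -0.518 ]
```

The rows are not in the units I measure in: shifts go in shares of 0.8 m and turns go in shares of 360 degrees. I convert before sending: -0.589 m is -0.7363, -0.418 m is -0.5225, -0.518 rad is -0.0824.

Emit:
step_arm([
  {"jaw":-1,"delta_pos":[-0.25,-0.1775,-0.0375],"turn":[0,0,-0.0239]},
  {"jaw":-1,"delta_pos":[-0.7363,-0.5225,-0.015],"turn":[0,0,-0.0824]},
  {"jaw":-1,"delta_pos":[-0.7363,-0.5225,-0.015],"turn":[0,0,-0.0824]},
  {"jaw":-1,"delta_pos":[-0.7363,-0.5225,-0.015],"turn":[0,0,-0.0824]},
  {"jaw":-1,"delta_pos":[-0.7363,-0.5225,-0.015],"turn":[0,0,-0.0824]},
  {"jaw":-1,"delta_pos":[-0.7363,-0.5225,-0.015],"turn":[0,0,-0.0824]},
  {"jaw":-1,"delta_pos":[-0.7363,-0.5225,-0.015],"turn":[0,0,-0.0824]},
  {"jaw":-1,"delta_pos":[-0.7363,-0.5225,-0.015],"turn":[0,0,-0.0824]},
  {"jaw":-1,"delta_pos":[-0.7363,-0.5225,-0.015],"turn":[0,0,-0.0824]},
  {"jaw":-1,"delta_pos":[-0.7363,-0.5225,-0.015],"turn":[0,0,-0.0824]},
  {"jaw":-1,"delta_pos":[-0.7363,-0.5225,-0.015],"turn":[0,0,-0.0824]},
  {"jaw":-1,"delta_pos":[-0.7363,-0.5225,-0.015],"turn":[0,0,-0.0824]},
  {"jaw":-1,"delta_pos":[-0.7363,-0.5225,-0.015],"turn":[0,0,-0.0824]},
  {"jaw":-1,"delta_pos":[-0.7363,-0.5225,-0.015],"turn":[0,0,-0.0824]},
  {"jaw":-1,"delta_pos":[-0.7363,-0.5225,-0.015],"turn":[0,0,-0.0824]},
  {"jaw":-1,"delta_pos":[-0.7363,-0.5225,-0.015],"turn":[0,0,-0.0824]},
  {"jaw":-1,"delta_pos":[-0.7363,-0.5225,-0.015],"turn":[0,0,-0.0824]},
  {"jaw":-1,"delta_pos":[-0.7363,-0.5225,-0.015],"turn":[0,0,-0.0824]},
])

```text
time: 1.9
tool_pos: [0.6153, 0.0065, 0.2342]
ee_rot: [-0.114, 0.994, 0.0, -0.001]
contact_force: [-0.3, 0.1, -0.1]
gripper_width: 0.088
grip_force: 0.0
```

Run:
```python
from h import *
im,P,s=cloud('wrist'); np.save('pics/w1.npy',P)
cv2.imwrite('pics/w1.png',cv2.resize(im[...,::-1],(768,576)))
z=P[...,2]; p=np.array([*bal(.05,0)])
L=(P[...,:2]-B)@np.array([[c,-s_],[s_,c]])   # balance coords
np.save('pics/L1.npy',L)
r=np.hypot(L[...,0]-.05,L[...,1])
for a,b in((0,.02),(.02,.03),(.035,.037),(.045,.06)): m=(r>a)&(r<b); print(a,b,np.nanmedian(z[m]))
# holder rim: high points
m=(r<.05)&(z>np.nanmedian(z[r<.02])+.003); q=L[m]; print(m.sum(),cv2.minEnclosingCircle(q.astype(np.float32)),cv2.fitEllipse(q.astype(np.float32)))
# grey edges
g=cv2.cvtColor(im,cv2.COLOR_RGB2GRAY); print(g.shape)
```

```text
0 0.02 0.07255060838112176
0.02 0.03 0.34281416010101073
0.035 0.037 0.3320745311719002
0.045 0.06 0.33127440328110974
36907 ((0.04959630221128464, -1.7868227587314323e-05), 0.04998981952667236) ((0.04859357327222824, 0.002087758621200919), (0.05271976441144943, 0.10360811650753021), 177.31573486328125)
(384, 512)
```

View pics/w1.png

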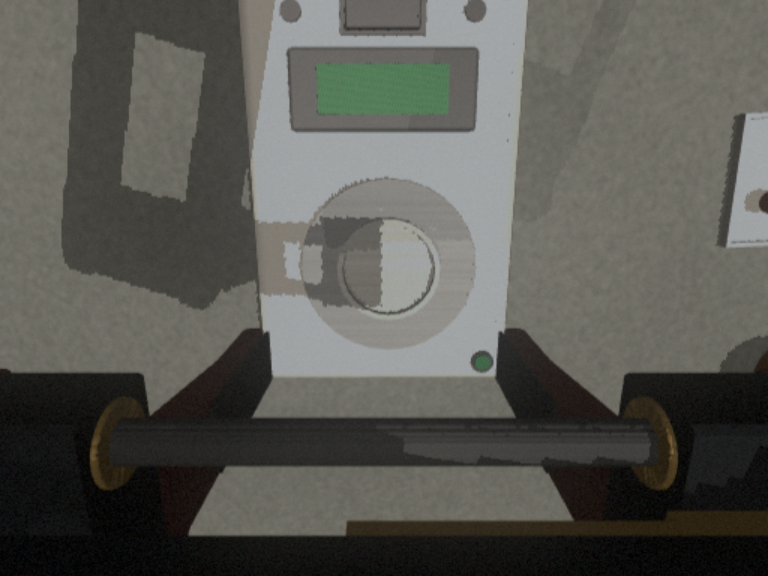

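The wrist view shows the holder ring at (389,267), the display bezel at (383,88) and the tare key at (383,12). Fingers are at the bottom left and right.

Run:
```python
from h import *
from scipy.optimize import least_squares
P=np.load('pics/w1.npy'); L=np.load('pics/L1.npy'); z=P[...,2]
ok=(z>.03)&(z<.1); r=np.hypot(L[...,0]-.05,L[...,1])
for a in np.arange(0,.07,.004): m=ok&(r>=a)&(r<a+.004); print(round(a,3),m.sum(),np.median(z[m]).round(4),end='; ')
m=ok&(r<.05)&(z>.0755); q=L[m]; print('\nrim',m.sum(),cv2.fitEllipse(q.astype(np.float32)))
f=least_squares(lambda v:np.clip(abs(np.hypot(q[:,0]-v[0],q[:,1]-v[1])-.0355)-.002,0,1),[.05,0],loss='soft_l1',f_scale=.001); print(f.x)
m=ok&(r<.09)&(z>.065)&(z<.09)
print('pan circle',cv2.minEnclosingCircle(L[m].astype(np.float32)))
k=ok&(z>.060)&(L[...,0]<-.03)&(L[...,0]>-.105)&(abs(L[...,1])<.08); print('bezel',cv2.minAreaRect(L[k].astype(np.float32)))
k=ok&(z>.05)&(z<.06)&(r>.07); print('housing y',np.percentile(L[k][:,1],[.3,99.7]),'rear',np.percentile(L[k][:,0],[99.7]))
```

```text
0.0 40 0.0719; 0.004 119 0.0721; 0.008 199 0.0721; 0.012 290 0.0722; 0.016 362 0.0721; 0.02 440 0.0721; 0.024 532 0.0721; 0.028 611 0.0726; 0.032 687 0.0721; 0.036 789 0.0712; 0.04 758 0.0691; 0.044 876 0.0689; 0.048 1000 0.0689; 0.052 1069 0.0689; 0.056 1063 0.0689; 0.06 1101 0.0685; 0.064 1140 0.0582; 0.068 1081 0.0571; 
rim 791 ((0.050894882529973984, 0.0060943192802369595), (0.07045011967420578, 0.07082095742225647), 99.1659927368164)
[0.05092845 0.0060298 ]
pan circle ((0.050985466688871384, 0.0061376700177788734), 0.06488779932260513)
bezel ((-0.07260771095752716, 0.0022971630096435547), (0.1300472915172577, 0.0530129075050354), 89.97452545166016)
housing y [-0.09525767  0.09988404] rear [0.14600136]
```

Run:
```python
from h import *
go(.436,-.286,.150)
```

```text
t 1.95 delta [ 0.2409 -0.2445  0.0846] turn [ 0.0006 -0.0011  0.0012]
```

Emit:
step_arm([
  {"jaw":-1,"delta_pos":[0.3013,-0.3063,0],"turn":[0,0,0]},
  {"jaw":-1,"delta_pos":[0.3013,-0.3063,0],"turn":[0,0,0]},
  {"jaw":-1,"delta_pos":[0.3013,-0.3063,0],"turn":[0,0,0]},
  {"jaw":-1,"delta_pos":[0.3013,-0.3063,0.0375],"turn":[0,0,0]},
  {"jaw":-1,"delta_pos":[0.3013,-0.3063,0.0625],"turn":[0,0,0]},
  {"jaw":-1,"delta_pos":[0.3013,-0.3063,0.1063],"turn":[0,0,0]},
  {"jaw":-1,"delta_pos":[0.3013,-0.3063,0.1063],"turn":[0,0,0]},
  {"jaw":-1,"delta_pos":[0.3013,-0.3063,0.1063],"turn":[0,0,0]},
  {"jaw":-1,"delta_pos":[0.3013,-0.3063,0.1063],"turn":[0,0,0]},
  {"jaw":-1,"delta_pos":[0.3013,-0.3063,0.1063],"turn":[0,0,0]},
  {"jaw":-1,"delta_pos":[0.3013,-0.3063,0.1063],"turn":[0,0,0]},
])

```text
time: 3.05
tool_pos: [0.4384, -0.2865, 0.1509]
ee_rot: [-0.114, 0.993, -0.001, 0.001]
contact_force: [1.2, -0.6, -0.5]
gripper_width: 0.0878
grip_force: 0.0
```

```bash
cat >> h.py <<'E'
def dish(name='wrist',c0=(.436,-.286),zf=0.):
    im,P,s=cloud(name); z=P[...,2]; r=np.hypot(P[...,0]-c0[0],P[...,1]-c0[1])
    m=(r<.045)&(z>zf+.0235)&(z<zf+.031); q=P[m].astype(np.float32)
    e=cv2.fitEllipse(q[:,:2]); 
    Rc=R.from_quat(s['ee_rot']).as_matrix()
    print('n',m.sum(),'centre',e[0],'axes',e[1],'z',np.median(q[:,2]),'tool',Rc.T@(np.array([*e[0],np.median(q[:,2])])-s['tool_pos']))
    return im,P,e[0]
E
python3 - <<'E'
from h import *
im,P,e=dish(); go(e[0],e[1],.010)
print(ctrl.get_state()['tool_pos'])
E
```

```text
Traceback (most recent call last):
  File "h.py", line 26, in dish
    e=cv2.fitEllipse(q[:,:2]);
cv2.error: OpenCV(4.12.0) /io/opencv/modules/imgproc/src/shapedescr.cpp:356: error: (-215:Assertion failed) n >= 0 && (depth == CV_32F || depth == CV_32S) in function 'fitEllipseNoDirect'
```

```bash
sed -i 's/fitEllipse(q\[:,:2\])/fitEllipse(q[:,:2].copy())/' h.py
python3 - <<'E'
from h import *
im,P,e=dish(); go(e[0],e[1],.010)
print(ctrl.get_state()['tool_pos'])
E
```

```text
n 545 centre (0.4351308345794678, -0.2842820882797241) axes (0.060927219688892365, 0.060973696410655975) z 0.025811171 tool [0.00277398 0.00317997 0.1250438 ]
t 3.15 delta [0.0026 0.0032 0.1407] turn [-0.0014  0.0013  0.002 ]
[ 0.43818592 -0.28668802  0.15073744]
```

To row units: 0.1405 m is 0.1756, 0.0032 m is 0.004, 0.002 rad is 0.0003.

Emit:
step_arm([
  {"jaw":-1,"delta_pos":[0.0033,0.004,0.0625],"turn":[0,0,0.0003]},
  {"jaw":-1,"delta_pos":[0.0033,0.004,0.1125],"turn":[0,0,0.0003]},
  {"jaw":-1,"delta_pos":[0.0033,0.004,0.15],"turn":[0,0,0.0003]},
  {"jaw":-1,"delta_pos":[0.0033,0.004,0.1688],"turn":[0,0,0.0003]},
  {"jaw":-1,"delta_pos":[0.0033,0.004,0.1756],"turn":[0,0,0.0003]},
  {"jaw":-1,"delta_pos":[0.0033,0.004,0.1756],"turn":[0,0,0.0003]},
  {"jaw":-1,"delta_pos":[0.0033,0.004,0.1756],"turn":[0,0,0.0003]},
])

```text
time: 3.85
tool_pos: [0.4346, -0.2854, 0.0102]
ee_rot: [-0.113, 0.994, -0.001, 0.001]
contact_force: [-0.4, -0.2, 0.1]
gripper_width: 0.0878
grip_force: 0.0
```

Run:
```python
from h import *
im,P,e=dish(); go(e[0],e[1],.010)
print(ctrl.get_state()['tool_pos'])
```

```text
n 1520 centre (0.43256521224975586, -0.28795894980430603) axes (0.052154600620269775, 0.07186885923147202) z 0.02581641 tool [ 0.00252945 -0.00209178 -0.01563029]
t 3.9 delta [ 0.0026 -0.0019  0.0004] turn [-0.002   0.0014 -0.0016]
[ 0.43463277 -0.28554982  0.01036275]
```

Emit:
step_arm([
  {"jaw":0.2,"delta_pos":[0,0,0],"turn":[0,0,0]},
  {"jaw":0.4,"delta_pos":[0,0,0],"turn":[0,0,0]},
  {"jaw":0.5,"delta_pos":[0,0,0],"turn":[0,0,0]},
  {"jaw":0.5,"delta_pos":[0,0,0],"turn":[0,0,0]},
  {"jaw":0.5,"delta_pos":[0,0,0],"turn":[0,0,0]},
  {"jaw":0.5,"delta_pos":[0,0,0],"turn":[0,0,0]},
], newtons=15)

```text
time: 4.5
tool_pos: [0.4337, -0.2852, 0.0095]
ee_rot: [-0.112, 0.994, -0.0, 0.0]
contact_force: [-1.2, 0.5, 5.8]
gripper_width: 0.0632
grip_force: 15.0
```

```bash
cat >> h.py <<'E'
def held():  # circle fit of the dish's wall top in tool coordinates, fingers cut away
    im,P,s=cloud('wrist'); Rc=R.from_quat(s['ee_rot']).as_matrix(); Q=(P-s['tool_pos'])@Rc
    m=(np.hypot(Q[...,0],Q[...,1])<.045)&(Q[...,2]>-.019)&(Q[...,2]<-.013)&(abs(Q[...,0])>.012)
    q=Q[m]; 
    from scipy.optimize import least_squares
    f=least_squares(lambda v:np.clip(abs(np.hypot(q[:,0]-v[0],q[:,1]-v[1])-.03075)-.00125,0,1),[0,0],loss='soft_l1',f_scale=.0005)
    a=np.c_[q[:,:2],np.ones(len(q))]; n=np.linalg.lstsq(a,q[:,2],rcond=None)[0]
    print('held n',len(q),'tool xy',f.x,'plane',n.round(4)); return im,Q
E
python3 - <<'E'
from h import *
s=ctrl.get_state(); print(s['tool_pos'],s['gripper_width'],s['contact_force'],s['ft_torque'])
im,Q=held()
cv2.imwrite('pics/w2.png',cv2.resize(im[...,::-1],(768,576)))
E
```

```text
[ 0.43373753 -0.28524341  0.00954235] 0.06315353674385506 [-1.15647922  0.5186888   5.82860841] [0.02541135 0.11403266 0.0107645 ]
held n 925 tool xy [-0.0018713   0.00082986] plane [-0.0092 -0.0017 -0.0159]
```

View pics/w2.png

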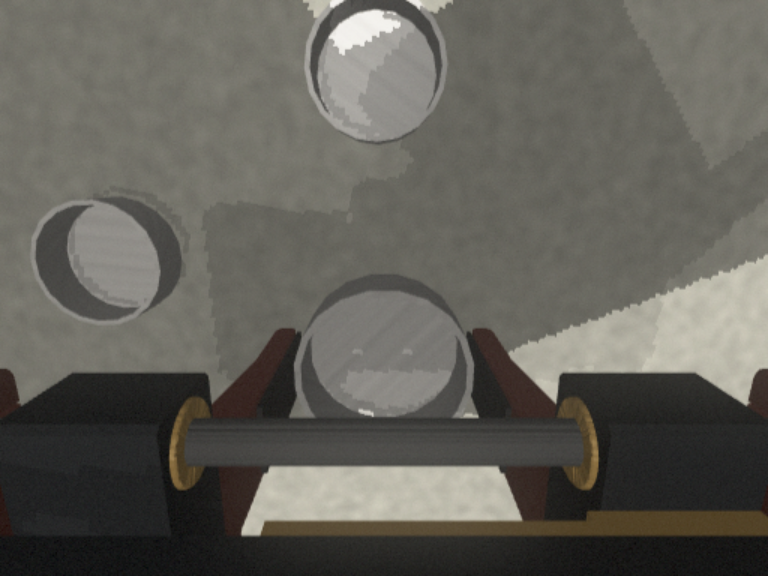

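The view shows the large dish held squarely between the pads at (385,355), with the two small dishes clear at (375,65) and (105,262).

Run:
```python
from h import *
go(.6138,.0098,.115)
```

```text
t 4.55 delta [-0.2414  0.2473 -0.1055] turn [-0.0006  0.0003 -0.0021]
```

To row units: 0.2473 m is 0.3091, -0.2414 m is -0.3018, -0.002 rad is -0.0003.

Emit:
step_arm([
  {"jaw":0.5,"delta_pos":[0,0,-0.025],"turn":[0,0,0]},
  {"jaw":0.5,"delta_pos":[0,0,-0.075],"turn":[0,0,0]},
  {"jaw":0.5,"delta_pos":[-0.025,0.025,-0.125],"turn":[0,0,0]},
  {"jaw":0.5,"delta_pos":[-0.0625,0.0625,-0.1563],"turn":[0,0,-0.0003]},
  {"jaw":0.5,"delta_pos":[-0.1,0.1,-0.1563],"turn":[0,0,-0.0003]},
  {"jaw":0.5,"delta_pos":[-0.1375,0.1375,-0.1563],"turn":[0,0,-0.0003]},
  {"jaw":0.5,"delta_pos":[-0.175,0.175,-0.1563],"turn":[0,0,-0.0003]},
  {"jaw":0.5,"delta_pos":[-0.2125,0.2125,-0.1563],"turn":[0,0,-0.0003]},
  {"jaw":0.5,"delta_pos":[-0.25,0.2563,-0.1563],"turn":[0,0,-0.0003]},
  {"jaw":0.5,"delta_pos":[-0.2813,0.2875,-0.15],"turn":[0,0,-0.0003]},
  {"jaw":0.5,"delta_pos":[-0.3,0.3088,-0.1375],"turn":[0,0,-0.0003]},
  {"jaw":0.5,"delta_pos":[-0.3018,0.3091,-0.1319],"turn":[0,0,-0.0003]},
  {"jaw":0.5,"delta_pos":[-0.3018,0.3091,-0.1319],"turn":[0,0,-0.0003]},
  {"jaw":0.5,"delta_pos":[-0.3018,0.3091,-0.1319],"turn":[0,0,-0.0003]},
  {"jaw":0.5,"delta_pos":[-0.3018,0.3091,-0.1319],"turn":[0,0,-0.0003]},
])

```text
time: 6.05
tool_pos: [0.6132, 0.0088, 0.1149]
ee_rot: [-0.113, 0.994, -0.0, -0.0]
contact_force: [-0.2, -0.1, -1.1]
gripper_width: 0.0636
grip_force: 15.0
```

Run:
```python
from h import *
s=ctrl.get_state(); print(s['tool_pos'],s['gripper_width'],s['contact_force'],s['ft_torque'])
im,Q=held(); go(.6138,.0098,.100)
s=ctrl.get_state(); print(s['tool_pos'],s['contact_force'],s['ft_torque'])
```

```text
[0.61322925 0.00880106 0.11490676] 0.06360097527502308 [-0.21241915 -0.12183561 -1.10560263] [-0.00656345 -0.02815761  0.02389853]
held n 929 tool xy [-0.00187057  0.00084106] plane [-0.008   0.0011 -0.0158]
t 6.1 delta [-0.0006  0.0009  0.0151] turn [-0.0003  0.0001 -0.0015]
[0.61339118 0.00882518 0.11505297] [-0.37243055 -1.02449135 -0.78399259] [ 0.06149382 -0.01788219 -0.02993049]
```

To row units: 0.0295 m is 0.0369, 0.0009 m is 0.0011.

Emit:
step_arm([
  {"jaw":0.5,"delta_pos":[-0.0008,0.0011,0.015],"turn":[0,0,0]},
  {"jaw":0.5,"delta_pos":[-0.0008,0.0011,0.025],"turn":[0,0,0]},
  {"jaw":0.5,"delta_pos":[-0.0008,0.0011,0.03],"turn":[0,0,0]},
  {"jaw":0.5,"delta_pos":[-0.0008,0.0011,0.0325],"turn":[0,0,0]},
  {"jaw":0.5,"delta_pos":[-0.0008,0.0011,0.035],"turn":[0,0,0]},
  {"jaw":0.5,"delta_pos":[-0.0008,0.0011,0.0369],"turn":[0,0,0]},
  {"jaw":0.5,"delta_pos":[-0.0008,0.0011,0.0369],"turn":[0,0,0]},
  {"jaw":0.5,"delta_pos":[-0.0008,0.0011,0.0369],"turn":[0,0,0]},
])

```text
time: 6.9
tool_pos: [0.6142, 0.011, 0.0853]
ee_rot: [-0.113, 0.994, -0.0, 0.0]
contact_force: [0.4, -0.7, -0.3]
gripper_width: 0.0634
grip_force: 15.0
```

```bash
cat >> h.py <<'E'
def ft():
    s=ctrl.get_state(); F=s['contact_force']; Rc=R.from_quat(s['ee_rot']).as_matrix()
    print('pos',s['tool_pos'].round(4),'F tool',(Rc.T@F).round(2),'M tool',(Rc.T@s['ft_torque']).round(3),'w',round(s['gripper_width'],4),'grip',round(s['grip_force'],1),'t',round(s['time'],2))
E
python3 -c "
from h import *
ft(); held(); ft(); go(.6138,.0098,.0815)"
```

```text
pos [0.6142 0.011  0.0853] F tool [-0.19 -0.77  0.32] M tool [-0.004 -0.012  0.064] w 0.0634 grip 15.0 t 6.9
held n 914 tool xy [-0.00185746  0.00083047] plane [-0.0072 -0.0016 -0.0158]
pos [0.6142 0.011  0.0854] F tool [ 0.66 -1.24  1.75] M tool [-0.045 -0.014 -0.018] w 0.0635 grip 15.0 t 6.95
t 6.95 delta [ 0.0006 -0.001   0.0039] turn [-0.0002  0.0003  0.    ]
```

To row units: 0.0024 m is 0.003, 0.0016 m is 0.002.

Emit:
step_arm([
  {"jaw":0.5,"delta_pos":[0,0,0.001],"turn":[0,0,0]},
  {"jaw":0.5,"delta_pos":[0,0,0.002],"turn":[0,0,0]},
  {"jaw":0.5,"delta_pos":[0,0,0.003],"turn":[0,0,0]},
  {"jaw":0.5,"delta_pos":[0,0,0.003],"turn":[0,0,0]},
])

```text
time: 7.35
tool_pos: [0.6139, 0.011, 0.0826]
ee_rot: [-0.113, 0.994, -0.0, -0.0]
contact_force: [-0.1, 0.0, -0.6]
gripper_width: 0.0632
grip_force: 15.0
```

```bash
python3 -c "
from h import *
ft(); held(); ft(); ctrl.camera('top'); ft()"
```

```text
pos [0.6139 0.011  0.0826] F tool [0.08 0.04 0.58] M tool [-0.038 -0.032 -0.017] w 0.0632 grip 15.0 t 7.35
held n 924 tool xy [-0.001854    0.00081489] plane [-0.0098 -0.0019 -0.0157]
pos [0.6139 0.0109 0.0827] F tool [-0.17  0.68  0.62] M tool [-0.083 -0.051  0.002] w 0.0631 grip 15.0 t 7.4
pos [0.614  0.011  0.0827] F tool [ 0.49 -0.02  0.14] M tool [-0.002 -0.026  0.003] w 0.0632 grip 15.0 t 7.45
```

To row units: 0.002 m is 0.0025, 0.0015 m is 0.0019.

Emit:
step_arm([
  {"jaw":0.5,"delta_pos":[0,0,0.001],"turn":[0,0,0]},
  {"jaw":0.5,"delta_pos":[0,0,0.0019],"turn":[0,0,0]},
  {"jaw":0.5,"delta_pos":[0,0,0.0025],"turn":[0,0,0]},
  {"jaw":0.5,"delta_pos":[0,0,0.0025],"turn":[0,0,0]},
  {"jaw":0.5,"delta_pos":[0,0,0.0025],"turn":[0,0,0]},
])

```text
time: 7.95
tool_pos: [0.6141, 0.0109, 0.0809]
ee_rot: [-0.113, 0.994, -0.0, 0.0]
contact_force: [-0.6, -0.2, 1.0]
gripper_width: 0.0635
grip_force: 15.0
```

```bash
python3 -c "
from h import *
ft(); held(); ft(); ctrl.camera('top'); ft()"
```

```text
pos [0.6141 0.0109 0.0809] F tool [ 0.62 -0.02 -1.  ] M tool [-0.035  0.019  0.014] w 0.0635 grip 15.0 t 7.95
held n 926 tool xy [-0.00187015  0.00084827] plane [-0.0087 -0.0002 -0.0158]
pos [0.6141 0.011  0.0809] F tool [ 0.04  0.22 -0.81] M tool [-0.08   0.05  -0.007] w 0.0633 grip 15.0 t 8.0
pos [0.6141 0.011  0.0809] F tool [ 1.01  0.17 -1.24] M tool [-0.084  0.04  -0.068] w 0.0631 grip 15.0 t 8.05
```

To row units: -0.12 m is -0.15, -0.08 m is -0.1.

Emit:
step_arm([
  {"jaw":-0.5,"delta_pos":[0,0,0],"turn":[0,0,0]},
  {"jaw":-0.7,"delta_pos":[0,0,0],"turn":[0,0,0]},
  {"jaw":-0.9,"delta_pos":[0,0,0],"turn":[0,0,0]},
  {"jaw":-0.9,"delta_pos":[0,0,0],"turn":[0,0,0]},
  {"jaw":-0.9,"delta_pos":[0,0,-0.0125],"turn":[0,0,0]},
  {"jaw":-0.9,"delta_pos":[0,0,-0.05],"turn":[0,0,0]},
  {"jaw":-0.9,"delta_pos":[0,0,-0.1],"turn":[0,0,0]},
  {"jaw":-0.9,"delta_pos":[0,0,-0.15],"turn":[0,0,0]},
  {"jaw":-0.9,"delta_pos":[0,0,-0.15],"turn":[0,0,0]},
  {"jaw":-0.9,"delta_pos":[0,0,-0.15],"turn":[0,0,0]},
])

```text
time: 9.05
tool_pos: [0.6148, 0.0109, 0.2025]
ee_rot: [-0.113, 0.994, -0.0, 0.002]
contact_force: [-0.3, -0.4, -0.1]
gripper_width: 0.0837
grip_force: 0.0
```

Run:
```python
from h import *
s=ctrl.get_state(); print(s['tool_pos'])
im,P,s=cloud('wrist'); z=P[...,2]
cv2.imwrite('pics/w3.png',cv2.resize(im[...,::-1],(768,576)))
H=np.array([.6154,.0110]); r=np.hypot(P[...,0]-H[0],P[...,1]-H[1])
m=(r<.045)&(z>.092)&(z<.105); q=P[m]; e=cv2.fitEllipse(q[:,:2].astype(np.float32)); print('dish top',m.sum(),e,np.median(q[:,2]),
 'plane',np.linalg.lstsq(np.c_[q[:,:2]-H,np.ones(len(q))],q[:,2],rcond=None)[0])
m=(r<.025)&(z<.1); q=P[m]; print('floor',np.median(q[:,2]),np.linalg.lstsq(np.c_[q[:,:2]-H,np.ones(len(q))],q[:,2],rcond=None)[0])
m=(r>.033)&(r<.045)&(z>.0755)&(z<.08);print('rim',cv2.fitEllipse(P[m][:,:2].astype(np.float32)),np.median(z[m]))
L=(P[...,:2]-B)@np.array([[c,-s_],[s_,c]])
k=(z>.0605)&(z<.067)&(L[...,0]<-.1)&(abs(L[...,1])<.05); print('key',k.sum(),cv2.minAreaRect(L[k].astype(np.float32)) if k.sum() else '')
go(*bal(-.122,.0023),.085)
```

```text
[0.61484339 0.0109005  0.20248593]
dish top 739 ((0.6152189373970032, 0.012132805772125721), (0.06078685075044632, 0.06084095686674118), 77.9968032836914) 0.09732746893299826 plane [-0.01232641 -0.00489215  0.09683731]
floor 0.07455214420040746 [-0.00043957  0.00012714  0.07454308]
rim ((0.6171619296073914, 0.011849800124764442), (0.0714239701628685, 0.07466228306293488), 113.9317855834961) 0.07759140509488327
key 394 ((-0.11210315674543381, 0.00248042494058609), (0.007791261188685894, 0.04926946014165878), 0.44884806871414185)
t 9.1 delta [ 0.1712 -0.0041  0.1159] turn [-0.0001  0.0001  0.    ]
```

View pics/w3.png

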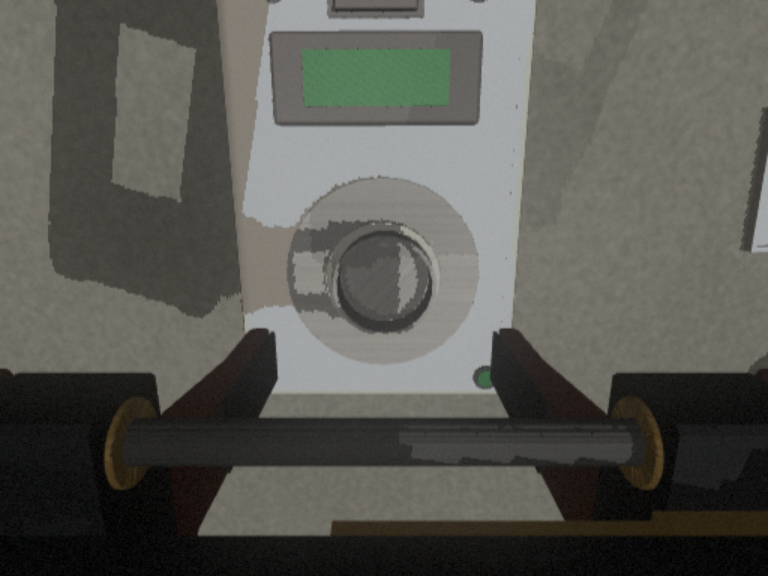

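The view shows the dish inside the holder ring at (385,280). Its floor is level at z 0.0745, so it is seated. The tare key is at (375,5). Next comes the key, with fingers shut.

To row units: 0.171 m is 0.2138, 0.15 m is 0.1875.

Emit:
step_arm([
  {"jaw":1,"delta_pos":[0.05,-0.0025,0],"turn":[0,0,0]},
  {"jaw":1,"delta_pos":[0.1,-0.0038,0],"turn":[0,0,0]},
  {"jaw":1,"delta_pos":[0.15,-0.005,0.0375],"turn":[0,0,0]},
  {"jaw":1,"delta_pos":[0.1875,-0.005,0.0875],"turn":[0,0,0]},
  {"jaw":1,"delta_pos":[0.2138,-0.005,0.125],"turn":[0,0,0]},
  {"jaw":1,"delta_pos":[0.2138,-0.005,0.15],"turn":[0,0,0]},
  {"jaw":1,"delta_pos":[0.2138,-0.005,0.1588],"turn":[0,0,0]},
  {"jaw":1,"delta_pos":[0.2138,-0.005,0.1588],"turn":[0,0,0]},
  {"jaw":1,"delta_pos":[0.2138,-0.005,0.1588],"turn":[0,0,0]},
  {"jaw":1,"delta_pos":[0.2138,-0.005,0.1588],"turn":[0,0,0]},
])

```text
time: 10.1
tool_pos: [0.4496, -0.0316, 0.0745]
ee_rot: [-0.114, 0.994, -0.0, 0.001]
contact_force: [-0.1, 0.3, -0.6]
gripper_width: 0.0068
grip_force: 0.0
```

Run:
```python
from h import *
ft(); im,P,s=cloud('wrist'); z=P[...,2]; L=(P[...,:2]-B)@np.array([[c,-s_],[s_,c]])
k=(z>.0600)&(z<.066)&(L[...,0]<-.104)&(L[...,0]>-.15)&(abs(L[...,1])<.04); print('key seen part',k.sum(),L[k].min(0),L[k].max(0),np.median(z[k]))
t=s['tool_pos'][:2]-B; print('TCP bal',t@np.array([[c,-s_],[s_,c]])); ft()
cv2.imwrite('pics/w4.png',cv2.resize(im[...,::-1],(768,576)))
```

```text
pos [ 0.4496 -0.0316  0.0745] F tool [0.07 0.34 0.63] M tool [-0.026  0.008 -0.015] w 0.0068 grip 0.0 t 10.1
key seen part 2163 [-0.13516549 -0.02326069] [-0.11128063  0.02697453] 0.06284758154279907
TCP bal [-0.12025732  0.00185893]
pos [ 0.4495 -0.0316  0.0746] F tool [0.02 0.03 0.45] M tool [ 0.031 -0.009 -0.002] w 0.0031 grip 0.0 t 10.15
```

To row units: 0.0152 m is 0.019, 0.0135 m is 0.0169.

Emit:
step_arm([
  {"jaw":1,"delta_pos":[0.0031,0,0.0075],"turn":[0,0,0]},
  {"jaw":1,"delta_pos":[0.0031,0,0.0125],"turn":[0,0,0]},
  {"jaw":1,"delta_pos":[0.0031,0,0.015],"turn":[0,0,0]},
  {"jaw":1,"delta_pos":[0.0031,0,0.0169],"turn":[0,0,0]},
  {"jaw":1,"delta_pos":[0.0031,0,0.0181],"turn":[0,0,0]},
  {"jaw":1,"delta_pos":[0.0031,0,0.019],"turn":[0,0,0]},
  {"jaw":1,"delta_pos":[0.0031,0,0.019],"turn":[0,0,0]},
])

```text
time: 10.85
tool_pos: [0.4458, -0.032, 0.0592]
ee_rot: [-0.113, 0.994, -0.0, -0.0]
contact_force: [-2.4, 0.3, 12.3]
gripper_width: 0.0005
grip_force: 6.4
```

```bash
python3 -c "
from h import *
ft(); ctrl.camera('top'); ft()"
```

```text
pos [ 0.4458 -0.032   0.0592] F tool [  2.27   0.79 -12.27] M tool [-0.231  0.49   0.02 ] w 0.0005 grip 6.4 t 10.85
pos [ 0.4458 -0.032   0.0592] F tool [  3.07   0.13 -12.6 ] M tool [-0.31   0.456 -0.081] w 0.0004 grip 6.4 t 10.9
```

To row units: -0.0003 m is -0.0004.

Emit:
step_arm([
  {"jaw":1,"delta_pos":[0,0,-0.0004],"turn":[0,0,0]},
  {"jaw":1,"delta_pos":[0,0,-0.0004],"turn":[0,0,0]},
])

```text
time: 11.1
tool_pos: [0.4458, -0.032, 0.0593]
ee_rot: [-0.113, 0.994, -0.0, -0.0]
contact_force: [-2.3, 0.9, 9.1]
gripper_width: 0.0007
grip_force: 4.5
```

```bash
python3 -c "
from h import *
ft()"
```

```text
pos [ 0.4458 -0.032   0.0593] F tool [ 2.02  1.42 -9.15] M tool [-0.21   0.351  0.032] w 0.0007 grip 4.5 t 11.1
```

To row units: -0.12 m is -0.15, -0.11 m is -0.1375.

Emit:
step_arm([
  {"jaw":1,"delta_pos":[0,0,-0.0001],"turn":[0,0,0]},
  {"jaw":1,"delta_pos":[0,0,-0.0001],"turn":[0,0,0]},
  {"jaw":1,"delta_pos":[0,0,-0.0001],"turn":[0,0,0]},
  {"jaw":1,"delta_pos":[0,0,-0.0001],"turn":[0,0,0]},
  {"jaw":1,"delta_pos":[0,0,-0.0001],"turn":[0,0,0]},
  {"jaw":1,"delta_pos":[0,0,-0.0001],"turn":[0,0,0]},
  {"jaw":1,"delta_pos":[0,0,-0.0001],"turn":[0,0,0]},
  {"jaw":1,"delta_pos":[0,0,-0.0001],"turn":[0,0,0]},
  {"jaw":1,"delta_pos":[0,0,-0.0001],"turn":[0,0,0]},
  {"jaw":1,"delta_pos":[0,0,-0.0001],"turn":[0,0,0]},
  {"jaw":1,"delta_pos":[0,0,-0.0001],"turn":[0,0,0]},
  {"jaw":1,"delta_pos":[0,0,-0.0001],"turn":[0,0,0]},
  {"jaw":1,"delta_pos":[0,0,-0.0038],"turn":[0,0,0]},
  {"jaw":1,"delta_pos":[0,0,-0.01],"turn":[0,0,0]},
  {"jaw":1,"delta_pos":[0,0,-0.0375],"turn":[0,0,0]},
  {"jaw":1,"delta_pos":[0,0,-0.0875],"turn":[0,0,0]},
  {"jaw":1,"delta_pos":[0,0,-0.1375],"turn":[0,0,0]},
  {"jaw":1,"delta_pos":[0,0,-0.15],"turn":[0,0,0]},
])

```text
time: 12.9
tool_pos: [0.4484, -0.0325, 0.1827]
ee_rot: [-0.113, 0.994, -0.001, 0.003]
contact_force: [0.2, -1.0, -0.1]
gripper_width: 0.0004
grip_force: 0.0
```

Run:
```python
from h import *
ft(); go(.496,.317,.140)
im,d=ctrl.camera('top'); cv2.imwrite('pics/disp.png',cv2.resize(im[90:230,195:325,::-1],(520,560),interpolation=cv2.INTER_CUBIC))
```

```text
pos [ 0.4484 -0.0325  0.1827] F tool [ 0.04 -1.    0.14] M tool [-0.013 -0.035 -0.046] w 0.0004 grip 0.0 t 12.9
t 12.9 delta [-0.1249  0.3299  0.0424] turn [-0.0031  0.006   0.0001]
```

To row units: 0.33 m is 0.4125, 0.3 m is 0.375, 0.003 rad is 0.0005.

Emit:
step_arm([
  {"jaw":0,"delta_pos":[-0.0188,0.05,0],"turn":[0,0,0]},
  {"jaw":0,"delta_pos":[-0.0375,0.1,0],"turn":[0,0,0]},
  {"jaw":0,"delta_pos":[-0.0588,0.1563,0],"turn":[0,0,0]},
  {"jaw":0,"delta_pos":[-0.08,0.2125,0],"turn":[0,0,0]},
  {"jaw":0,"delta_pos":[-0.1,0.2688,0],"turn":[0,0,0]},
  {"jaw":0,"delta_pos":[-0.1225,0.325,0.0125],"turn":[0,0,0]},
  {"jaw":0,"delta_pos":[-0.1438,0.375,0.0375],"turn":[0,0,0]},
  {"jaw":0,"delta_pos":[-0.1563,0.4125,0.0525],"turn":[0,0.0005,0]},
  {"jaw":0,"delta_pos":[-0.1563,0.4125,0.0525],"turn":[0,0.0005,0]},
  {"jaw":0,"delta_pos":[-0.1563,0.4125,0.0525],"turn":[0,0.0005,0]},
  {"jaw":0,"delta_pos":[-0.1563,0.4125,0.0525],"turn":[0,0.0005,0]},
])

```text
time: 14.05
tool_pos: [0.4927, 0.3165, 0.1362]
ee_rot: [-0.113, 0.994, -0.001, -0.002]
contact_force: [-0.8, -0.3, -1.8]
gripper_width: 0.0439
grip_force: 0.0
```

Run:
```python
from h import *
ft(); im,P,s=cloud('wrist'); z=P[...,2]
m=(np.hypot(P[...,0]-.499,P[...,1]-.317)<.03)&(z>.036)&(z<.045); q=P[m]
e=cv2.minEnclosingCircle(q[:,:2].astype(np.float32)); print('slug',m.sum(),e,np.median(q[:,2]))
f=(np.hypot(P[...,0]-.47,P[...,1]-.33)<.03)&(z<.02); print('tray floor',np.median(z[f]))
go(*e[0],.028); ft()
```

```text
pos [0.4927 0.3165 0.1362] F tool [ 0.87 -0.09  1.84] M tool [-0.071  0.016 -0.002] w 0.0439 grip 0.0 t 14.05
slug 372 ((0.4981633126735687, 0.3205489218235016), 0.0101898442953825) 0.03975019332073157
tray floor 0.003975912700928563
t 14.1 delta [-0.0063  0.003   0.1087] turn [-0.0006 -0.0038 -0.0011]
pos [0.4931 0.3163 0.1367] F tool [-0.23  0.36 -0.01] M tool [-0.055 -0.055  0.044] w 0.044 grip 0.0 t 14.1
```

To row units: 0.1085 m is 0.1356, 0.098 m is 0.1225, -0.003 rad is -0.0005.

Emit:
step_arm([
  {"jaw":0,"delta_pos":[-0.0075,0.0031,0.05],"turn":[0,-0.0005,0]},
  {"jaw":0,"delta_pos":[-0.0075,0.0031,0.0938],"turn":[0,-0.0005,0]},
  {"jaw":0,"delta_pos":[-0.0075,0.0031,0.1225],"turn":[0,-0.0005,0]},
  {"jaw":0,"delta_pos":[-0.0075,0.0031,0.1356],"turn":[0,-0.0005,0]},
  {"jaw":0,"delta_pos":[-0.0075,0.0031,0.1356],"turn":[0,-0.0005,0]},
  {"jaw":0.4,"delta_pos":[-0.0075,0.0031,0.1356],"turn":[0,-0.0005,0]},
  {"jaw":0.65,"delta_pos":[-0.0075,0.0031,0.1356],"turn":[0,-0.0005,0]},
  {"jaw":0.8,"delta_pos":[-0.0075,0.0031,0.1356],"turn":[0,-0.0005,0]},
  {"jaw":0.8,"delta_pos":[-0.0075,0.0031,0.1356],"turn":[0,-0.0005,0]},
  {"jaw":0.8,"delta_pos":[-0.0075,0.0031,0.1356],"turn":[0,-0.0005,0]},
], newtons=15)

```text
time: 15.1
tool_pos: [0.4992, 0.3217, 0.0294]
ee_rot: [-0.113, 0.994, 0.0, 0.001]
contact_force: [0.5, -0.9, 5.1]
gripper_width: 0.0194
grip_force: 14.9
```

Run:
```python
from h import *
ft(); im,P,s=cloud('wrist'); ft(); Rc=R.from_quat(s['ee_rot']).as_matrix()
cv2.imwrite('pics/w5.png',cv2.resize(im[...,::-1],(768,576)))
# dish centre as seen by wrist, in TCP terms (bias y .0008)
go(.6145,.0113,.160)
```

```text
pos [0.4992 0.3217 0.0294] F tool [-0.25 -0.97 -5.1 ] M tool [0.121 0.005 0.018] w 0.0194 grip 14.9 t 15.1
pos [0.4992 0.3217 0.0293] F tool [ 0.23 -0.62 -6.95] M tool [0.159 0.03  0.007] w 0.0198 grip 15.0 t 15.15
t 15.15 delta [-0.0426 -0.3284 -0.1306] turn [0.0001 0.002  0.0002]
```

View pics/w5.png

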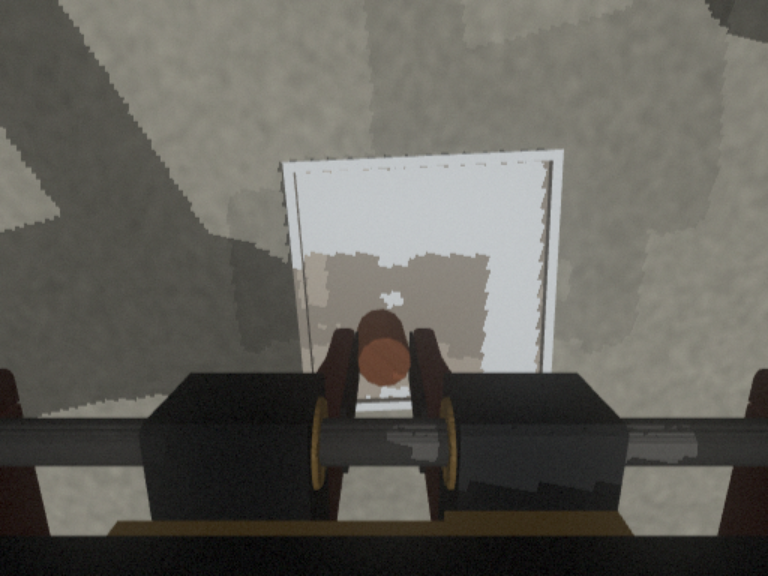

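The view shows the slug held upright between the pads at (384,360), inside the tray.

To row units: -0.328 m is -0.41, -0.1206 m is -0.1508, 0.002 rad is 0.0003.

Emit:
step_arm([
  {"jaw":0.8,"delta_pos":[0,0,-0.0188],"turn":[0,0,0]},
  {"jaw":0.8,"delta_pos":[0,0,-0.0563],"turn":[0,0,0]},
  {"jaw":0.8,"delta_pos":[0,0,-0.1],"turn":[0,0,0]},
  {"jaw":0.8,"delta_pos":[0,-0.025,-0.1375],"turn":[0,0.0003,0]},
  {"jaw":0.8,"delta_pos":[-0.0063,-0.0625,-0.1563],"turn":[0,0.0003,0]},
  {"jaw":0.8,"delta_pos":[-0.0125,-0.1063,-0.1563],"turn":[0,0.0003,0]},
  {"jaw":0.8,"delta_pos":[-0.02,-0.15,-0.1563],"turn":[0,0.0003,0]},
  {"jaw":0.8,"delta_pos":[-0.0275,-0.2,-0.1563],"turn":[0,0.0003,0]},
  {"jaw":0.8,"delta_pos":[-0.035,-0.25,-0.1563],"turn":[0,0.0003,0]},
  {"jaw":0.8,"delta_pos":[-0.0425,-0.3,-0.1563],"turn":[0,0.0003,0]},
  {"jaw":0.8,"delta_pos":[-0.0488,-0.3438,-0.1563],"turn":[0,0.0003,0]},
  {"jaw":0.8,"delta_pos":[-0.0525,-0.3813,-0.1525],"turn":[0,0.0003,0]},
  {"jaw":0.8,"delta_pos":[-0.0546,-0.4025,-0.1508],"turn":[0,0.0003,0]},
  {"jaw":0.8,"delta_pos":[-0.0546,-0.41,-0.1508],"turn":[0,0.0003,0]},
  {"jaw":0.8,"delta_pos":[-0.0546,-0.41,-0.1508],"turn":[0,0.0003,0]},
  {"jaw":0.8,"delta_pos":[-0.0546,-0.41,-0.1508],"turn":[0,0.0003,0]},
], newtons=20)

```text
time: 16.75
tool_pos: [0.6142, 0.0129, 0.1489]
ee_rot: [-0.114, 0.994, 0.0, -0.001]
contact_force: [-0.2, 1.5, -1.0]
gripper_width: 0.0192
grip_force: 19.8
```

Run:
```python
from h import *
ft(); im,P,s=cloud('wrist'); Rc=R.from_quat(s['ee_rot']).as_matrix(); Q=(P-s['tool_pos'])@Rc
z=P[...,2]
m=(np.hypot(Q[...,0],Q[...,1])<.014)&(Q[...,2]>-.02)&(Q[...,2]<-.003)&(im[...,0]>1.25*im[...,2])
q=Q[m]; print('slug top tool',m.sum(),q.mean(0) if len(q) else '', np.median(q[:,2]))
r=np.hypot(P[...,0]-.616,P[...,1]-.012); m=(r<.04)&(z>.094)&(z<.1); q=P[m].copy(); print('dish',m.sum(),cv2.fitEllipse(q[:,:2].astype(np.float32)))
cv2.imwrite('pics/w6.png',cv2.resize(im[...,::-1],(768,576))); go(.6155,.012,.1005)
```

```text
pos [0.6142 0.0129 0.1489] F tool [-0.11  1.53  1.01] M tool [-0.04   0.023  0.015] w 0.0192 grip 19.8 t 16.75
slug top tool 1057 [ 0.00269678  0.00080325 -0.01014241] -0.010596773094885424
dish 652 ((0.6154205203056335, 0.012174278497695923), (0.0608389712870121, 0.061121292412281036), 111.42923736572266)
t 16.8 delta [-0.0012 -0.0014  0.0484] turn [ 0.0006 -0.0025  0.0011]
```

View pics/w6.png

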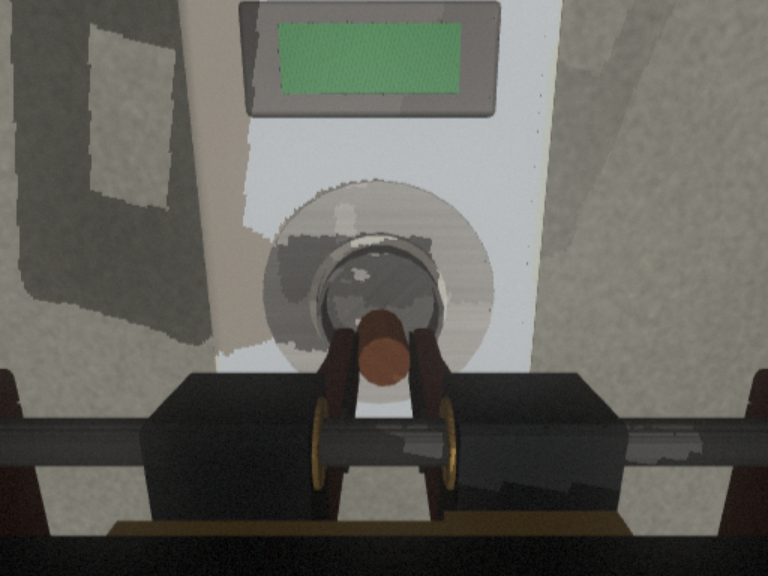

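The view shows the slug held upright at (384,360), with the dish directly below it, centred near (383,300). Now I lower it.

To row units: 0.0485 m is 0.0606, -0.003 m is -0.0038.

Emit:
step_arm([
  {"jaw":0.8,"delta_pos":[-0.0038,-0.0018,0.015],"turn":[0,0,0]},
  {"jaw":0.8,"delta_pos":[-0.0038,-0.0018,0.0325],"turn":[0,0,0]},
  {"jaw":0.8,"delta_pos":[-0.0038,-0.0018,0.0463],"turn":[0,0,0]},
  {"jaw":0.8,"delta_pos":[-0.0038,-0.0018,0.0538],"turn":[0,0,0]},
  {"jaw":0.8,"delta_pos":[-0.0038,-0.0018,0.0575],"turn":[0,0,0]},
  {"jaw":0.8,"delta_pos":[-0.0038,-0.0018,0.0594],"turn":[0,0,0]},
  {"jaw":0.8,"delta_pos":[-0.0038,-0.0018,0.0606],"turn":[0,0,0]},
  {"jaw":0.8,"delta_pos":[-0.0038,-0.0018,0.0606],"turn":[0,0,0]},
])

```text
time: 17.6
tool_pos: [0.6181, 0.0108, 0.1007]
ee_rot: [-0.113, 0.994, -0.0, -0.001]
contact_force: [-0.4, -0.6, -1.3]
gripper_width: 0.0193
grip_force: 19.8
```

```bash
python3 -c "
from h import *
ft(); ctrl.camera('top'); ft()"
```

```text
pos [0.6181 0.0108 0.1007] F tool [ 0.55 -0.49  1.33] M tool [-0.045  0.012 -0.037] w 0.0193 grip 19.8 t 17.6
pos [0.6182 0.0109 0.1008] F tool [-0.92 -0.12  1.04] M tool [0.039 0.001 0.002] w 0.0193 grip 19.8 t 17.65
```

Not touching yet, so I go down 1.6 mm more.

To row units: 0.0016 m is 0.002, 0.0008 m is 0.001.

Emit:
step_arm([
  {"jaw":0.8,"delta_pos":[0,0,0.001],"turn":[0,0,0]},
  {"jaw":0.8,"delta_pos":[0,0,0.002],"turn":[0,0,0]},
  {"jaw":0.8,"delta_pos":[0,0,0.002],"turn":[0,0,0]},
  {"jaw":0.8,"delta_pos":[0,0,0.002],"turn":[0,0,0]},
])

```text
time: 18.05
tool_pos: [0.6183, 0.0109, 0.0992]
ee_rot: [-0.113, 0.994, -0.0, -0.001]
contact_force: [0.0, 0.2, 1.7]
gripper_width: 0.0199
grip_force: 19.9
```

```bash
python3 -c "
from h import *
ft(); ctrl.camera('top'); ft()"
```

```text
pos [0.6183 0.0109 0.0992] F tool [-0.07  0.17 -1.71] M tool [0.001 0.015 0.015] w 0.0199 grip 19.9 t 18.05
pos [0.6182 0.0109 0.0992] F tool [ 0.2   0.35 -1.77] M tool [ 0.032 -0.002 -0.008] w 0.0196 grip 19.9 t 18.1
```

To row units: -0.11 m is -0.1375, -0.015 m is -0.0188.

Emit:
step_arm([
  {"jaw":0.45,"delta_pos":[0,0,0],"turn":[0,0,0]},
  {"jaw":0.35,"delta_pos":[0,0,0],"turn":[0,0,0]},
  {"jaw":0.3,"delta_pos":[0,0,0],"turn":[0,0,0]},
  {"jaw":0.3,"delta_pos":[0,0,-0.0038],"turn":[0,0,0]},
  {"jaw":0.3,"delta_pos":[0,0,-0.0188],"turn":[0,0,0]},
  {"jaw":0.3,"delta_pos":[0,0,-0.05],"turn":[0,0,0]},
  {"jaw":0.3,"delta_pos":[0,0,-0.1],"turn":[0,0,0]},
  {"jaw":0.3,"delta_pos":[0,0,-0.1375],"turn":[0,0,0]},
  {"jaw":0.3,"delta_pos":[0,0,-0.1375],"turn":[0,0,0]},
  {"jaw":0.3,"delta_pos":[0,0,-0.1375],"turn":[0,0,0]},
  {"jaw":0.3,"delta_pos":[0,0,-0.1375],"turn":[0,0,0]},
])

```text
time: 19.2
tool_pos: [0.6172, 0.0111, 0.208]
ee_rot: [-0.113, 0.994, 0.0, -0.002]
contact_force: [0.6, 0.5, -0.1]
gripper_width: 0.0306
grip_force: 0.0
```

Run:
```python
from h import *
ft(); im,P,s=cloud('wrist'); z=P[...,2]; H=np.array([.6154,.0121])
r=np.hypot(P[...,0]-H[0],P[...,1]-H[1]); red=im[...,0]>1.3*im[...,2]
m=(r<.045)&(z>.092)&(z<.1)&~red; q=P[m]; print('dish top',m.sum(),cv2.fitEllipse(q[:,:2].astype(np.float32)),np.median(q[:,2]))
m=(r<.03)&(z<.079)&~red; q=P[m]; print('floor',len(q),np.linalg.lstsq(np.c_[q[:,:2]-H,np.ones(len(q))],q[:,2],rcond=None)[0])
m=(r<.035)&red&(z>.106)&(z<.12); q=P[m]; print('slug top',m.sum(),cv2.minEnclosingCircle(q[:,:2].astype(np.float32)),np.median(q[:,2]))
cv2.imwrite('pics/w7.png',cv2.resize(im[...,::-1],(768,576)))
```

```text
pos [0.6172 0.0111 0.208 ] F tool [-0.7   0.34  0.07] M tool [-0.091 -0.024 -0.051] w 0.0306 grip 0.0 t 19.2
dish top 700 ((0.6152726411819458, 0.012121051549911499), (0.06060902774333954, 0.061003655195236206), 99.59261322021484) 0.09699016501554336
floor 2028 [0.00676465 0.00178655 0.07436744]
slug top 362 ((0.6171349287033081, 0.00971071794629097), 0.010117734782397747) 0.11001741131401319
```

View pics/w7.png

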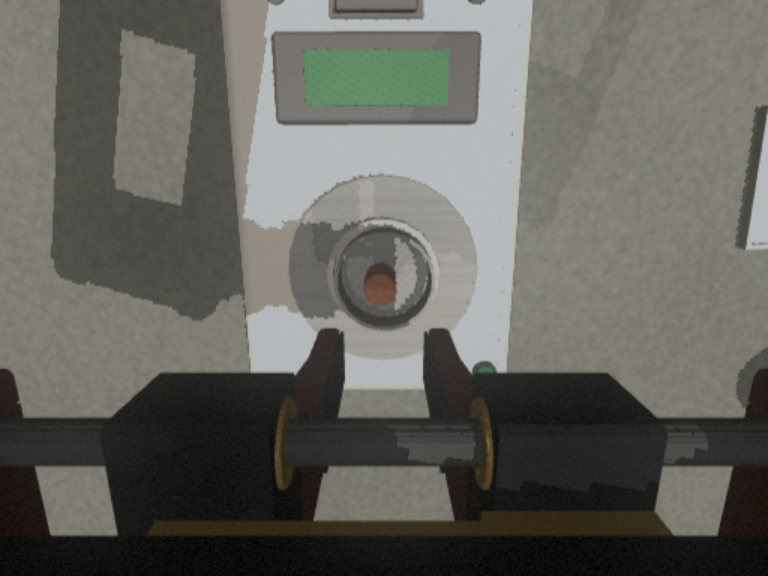

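The slug stands upright at (380,285), near the centre of the seated dish. Its top is at z 0.110 as expected, and the arm is clear, so I hand in.

```bash
python3 -c "
from workcell import ctrl
print(ctrl.hand_in())"
```

```text
the job is handed in; nothing more can be done
None
```

The job is handed in after about 19 s on the robot clock: the largest dish is seated level in the holder, the tare key was held on its stop for over a second (peaking near 12.6 N before I eased to about 9 N), and the slug stands upright in the dish with the arm clear.

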